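Fit a bayonet filter cartridge in an analyser's drop-down service door and hold it home

TASK

Pull the analyser's ajar service door down until it lies fully open, then take the filter cartridge with the blue grip from the tray, push it down into the sprung bayonet socket on the inside of the door and twist it a quarter turn clockwise (seen from above), against the spring, to its stop. Finish while still gripping the cartridge, holding it pushed in and turned. Leave the orange cartridge and the other things on the bench where they are.

Things in the scene. Friction and masses are not known exactly. Their poses are not given: they have to be found in the camera images.
- hinge (a point): middle of the hinge line of the bench analyser: a white box 274 mm wide, 200 mm deep, 225 mm tall, fixed to the bench, with a blue-faced service door in front. The point is 50 mm above the table at the analyser's front. x points into the analyser (away from the robot), y along the hinge, z up
- service_door (a joint): angle of the bottom-hinged service door (rad): 0 shut and upright, 1.57 lying level towards the robot, its stop. Starts ajar, stays where left (stiff hinge, about 1 N m to move). 250 mm wide, 175 mm high, 38 mm thick outwards from its inner face, which contains the hinge line
- tab (a point): middle of the inner face of the door's blue pull tab, 195 mm from the hinge line. The tab, 120 mm wide and 10 mm thick, spans 175 to 210 mm from the hinge, above the door's edge and the analyser's top, so closed fingers can go behind it from above. Axes turn with the door: z from hinge to tab, x out of the inner face (up when open)
- socket_mouth (a point): centre of the bayonet socket's mouth, in the top of a 72 mm square aluminium plate flush with the door's inner face, 130 mm from the hinge line. z out of the socket (up when open), x along its two notches, which point to and from the hinge. Hole 40 mm in diameter, notches 14 mm wide out to 30 mm from the centre; plate 6 mm thick
- socket_plate (a point): same point as the mouth. The cartridge enters with its lugs in line with the notches. Fully in, its flange lies on the plate and its grip point is 38 mm above the mouth. It turns only when within 3 mm of that, lugs below the plate; there they turn freely until they meet the sprung ring
- plunger (a joint): travel of the socket's sprung brass plunger (m): 0 at rest with its top 14 mm below the mouth, 0.010 with the cartridge fully in; pushes back with about 3 N at first and 7 N fully in
- rotor (a joint): turn of the socket's sprung ring (rad): two red dogs under the plate that the lugs push round clockwise. The lugs meet them after about 0.17 rad; the ring stops at 1.33, with the cartridge turned about 1.5 rad (a quarter turn). Return torque 0.02 to 0.09 N m
- blue_grip (a point): middle of the blue grip of the cartridge to fit: an upright flat bar 44 mm long, 12 mm thick, 40 to 78 mm above the cartridge's foot. The point is 62 mm above the foot, 38 mm above the flange's underside. z up, x along the grip bar and the lugs below it (half a turn makes no difference)
- blue_foot (a point): foot of the blue cartridge (0.1 to 0.2 kg), which stands in the tray. Upwards: grey nose 35 mm in diameter, 24 mm long, chamfered 3 mm; through it a steel bar along x whose ends are two lugs (54 mm tip to tip, 8 mm wide, 9 to 15 mm up); black flange 52 mm in diameter, 24 to 28 mm up; white drum 44 mm in diameter to 40 mm; grip bar to 78 mm
- orange_grip (a point): middle of the grip of the other cartridge, the same shape but with an orange grip, standing in the same tray; leave alone
- tray: white tray that holds the two cartridges, 240 x 110 x 16 mm, walls and floor 4 mm thick, origin under its centre, x along its length; fixed
- bottle: glass bottle with a blue cap, 70 mm in diameter, 150 mm tall, origin at the centre of its foot; leave alone
- jar: clear jar with a white cap, 48 mm in diameter, 75 mm tall, origin at its foot; leave alone
- vial: amber vial, 32 mm in diameter, 60 mm tall, origin at its foot; leave alone
- tipbox: white pipette-tip box with a blue rack on top, 124 x 89 x 76 mm, origin at its foot; leave alone
- timer: blue block-shaped timer, 60 x 60 x 45 mm, origin at its foot; leave alone
- pipette: blue and white pipette lying on the bench, 240 mm long along its x, 26 mm wide, 22 mm high, origin at its underside; leave alone
There are look-alikes about, which are no part of the job. Leave any yellow look-alike of the part that bears blue_grip alone.

How it is judged:
On the way, in this order (a step that is already met when the one before it is completed fails the run):
1. the service door is pulled fully down (value of joint service_door above 1.45 rad), for 0.2 s.
2. the blue cartridge is pushed into the socket against the plunger's spring (horizontal distance between blue_grip and socket_mouth below 0.006 m and value of joint plunger above 0.004 m), for 0.1 s.
At the end, for the whole second after the job is handed in: Door open beyond 1.45 rad; blue cartridge upright in the socket, within 6 mm of its centre and 4.5 mm of fully in, plunger pressed over 4.5 mm; turned clockwise over 1.2 rad, sprung ring beyond 1.1 rad; at rest and still gripped (over 2 N) (horizontal distance between blue_grip and socket_mouth below 0.006 m and z of blue_grip in the frame of socket_mouth below 0.0425 m and angle between blue_grip's own z axis and vertical below 0.12 rad and value of joint service_door above 1.45 rad and value of joint plunger above 0.0045 m and value of joint rotor above 1.1 rad and angle between the x axis of blue_grip and the x axis of socket_mouth, either way round above 1.2 rad and contact force between the fingers and blue above 2 N and linear speed of blue below 0.02 m/s); the arm keeps its last pose, push and grip.
It fails at once if another thing on the bench was moved more than 40 mm (distance of any of bottle, jar, vial, tipbox, timer, pipette from where it was at the start of the episode above 0.04 m).
It fails at once if the orange cartridge was moved more than 30 mm (distance of orange_grip from where it was at the start of the episode above 0.03 m).
It also fails if it takes over 64 s, if anything falls off the work surface, if the arm or the gripper's body presses on something with over 40 N, if the wrist force passes 120 N, or if a joint passes its speed limit or range.

ROBOT

A 7-joint arm with a two-finger parallel gripper is mounted at the origin on the work surface. World frame = base frame: x ahead of the robot, y to its left, z up, the work surface at z = 0. Lengths are in m, angles in rad, forces in N, time in s.
With the tool pointing down it reaches from about 0.35 to 0.9 m from the base axis. Payload 7.2 kg.
Tool frame: the origin (TCP) lies at the very end of the fingers, on their centre line; the grasp point (between the pads) lies arm.tcp_to_grasp behind it (arm.tcp_to_grasp is the distance from the TCP to the grasp point, in m); z points along the fingers, y is the direction in which the jaws open and shut (so a half turn about z gives the same grasp; the last joint's range is limited). The gripper opens to 88 mm and grips with 3 to 60 N. Pads are 20 mm wide; open, the fingers measure 115 mm over their backs; the gripper's body (75 mm by 178 mm) begins 61 mm behind the grasp point.
Start: joints at [-1.377, 0.411, -0.013, 1.596, 0.006, 1.134, -0.082], TCP at [0.162, 0.604, 0.223] pointing down, gripper open.
Joint ranges: [-2.95, 2.95], [-0.29, 1.99], [-1.47, 1.44], [0.14, 2.54], [-1.03, 4.17], [0.13, 1.85], [-2.86, 2.86]. Speed limits (rad/s): [2.39, 2.39, 3.01, 3.01, 3.14, 3.14, 3.14].

INTERFACE

Orientations are given as a 3x3 rotation matrix whose columns are the frame's x, y, z axes.
In Python, from cell import arm gives the robot as it stands.
- The arm moves only by the tool apply_moves, never from a script. Its argument "plan" is a list of rows, each an object with "dp": the shift along the tool's x, y, z scaled (see below), a list of three; "rot": the turn, a rotation vector about the tool's x, y, z scaled (see below), a list of three. A call has exactly 5 rows; each row is the pose to reach, as a shift and turn from the pose commanded when the call began, along the tool's axes at that moment, turning the shorter way round; what a row does not reach only later rows make up. The controller multiplies each number of a shift by 1 m and each number of a turn by pi rad. A row lasts 1/12 s, in which the tool goes at most 41.7 mm and 7.16 degrees, less where a joint would pass 70% of its speed; a pose out of reach is approached as far as the arm can. A call with a number of a shift or a turn outside -1 to 1 is refused whole. A call with a gripper value outside its range is refused whole. "gripper" is the closure, from -1 (fully open) to 1 (shut), set as the call begins (left out, the last holds). The fingers move at their own pace and stop on an object; the grip force is fixed at half the most. Time passes only in rows, so rows that repeat a pose let the fingers close, or fill a call up. It gives the time, the measured TCP pose, the force and the opening at its end, in the units of the state.
- arm.sense(): the state, without advancing time (a new reading comes with each control period).
- arm.capture(name): name is "scene" or "top"; returns a dict with "img" (384x512x3 uint8, red, green, blue), "vfov" (degrees; the focal length in pixels is half the picture's height over the tangent of half this angle, whatever the lens; pixels are square), "cx", "cy" (the principal point, pixels), "rvec" (rotation vector, rad) and "tvec" (3), from world to camera coordinates, as OpenCV has them. Camera axes: x right, y down, z forward; pixel columns grow to the right and rows downward; lengths in m; the calibration is good to about 2 mm. A picture is of the moment at which its call begins. There is no depth.
- arm.job_done(): hands the job in, once; it reports no verdict.
The state is a dict: "time_s": time; "joint_positions": joint angles; "qd": joint speeds; "joint_torque": joint torques, N m; "tool_pos": TCP position; "tcp_rot": TCP orientation; "ft_force": force on the tool from outside, world axes, zero at the start; "wrist_torque": the same for the moment, N m; "opening": finger opening in m.
Only numpy, scipy, OpenCV 4.12 (cv2) and the standard library are available. Lean on these libraries where they do the work, as an engineer would, in place of code of your own. Each camera call takes 0.05 s, during which the arm holds its last target.

## Working session

There is one attempt and no reset: what is moved stays moved. The work goes in short steps, Python scripts to look and compute and a tool call to move; the robot and the scene stay as the last step left them, time stands still between calls to the robot, and variables do not carry over. Pictures are saved under pics/ and viewed, and the job is handed in when it is done.

Besides the shell and the picture viewer there is one more tool, called after "Emit:" as name(argument=value, ...) on one line, values as JSON. apply_moves: Moves the arm, as the interface text tells. Its arguments: {"type":"object","properties":{"plan":{"type":"array","items":{"type":"object","properties":{"dp":{"type":"array","items":{"type":"number"}},"rot":{"type":"array","items":{"type":"number"}}}}},"gripper":{"type":"number"}},"required":["plan"]}

```bash
ls; mkdir -p pics
python3 - <<'E'
from cell import arm
import cv2,pickle
s=arm.sense();print({k:s[k] for k in s})
print([a for a in dir(arm) if a[0]!='_'],arm.tcp_to_grasp)
for n in("scene","top"):
    c=arm.capture(n);pickle.dump(c,open(f'{n}0.pkl','wb'))
    print(n,c['vfov'],c['cx'],c['cy'],c['rvec'],c['tvec'],[k for k in c])
    cv2.imwrite(f'pics/{n}0.png',cv2.resize(c['img'][:,:,::-1],(768,576),interpolation=cv2.INTER_CUBIC))
E
```

```text
pics
{'time_s': 0.0, 'joint_positions': array([-1.37721312,  0.41191174, -0.01270135,  1.5970133 ,  0.00558482,
        1.13430063, -0.08217614]), 'qd': array([ 0.00022533, -0.00038224,  0.00065933,  0.00094209, -0.00214112,
        0.00037176,  0.00063744]), 'joint_torque': array([ 2.78877324e-04, -5.87944722e+01,  6.42525908e-01, -2.91079599e+01,
       -5.36364061e-02,  1.81366573e-02,  1.25326287e-04]), 'tool_pos': array([0.16166572, 0.60321785, 0.22181434]), 'tcp_rot': array([[-9.65938344e-01,  2.58772134e-01, -3.12483685e-04],
       [ 2.58772302e-01,  9.65937079e-01, -1.56674414e-03],
       [-1.03590147e-04, -1.59424037e-03, -9.99998724e-01]]), 'ft_force': array([-0.75815389, -0.71485248,  0.36854699]), 'wrist_torque': array([-0.01384339, -0.0157614 ,  0.03079428]), 'opening': 0.08794793334612139}
['MotionError', 'capture', 'job_done', 'sense', 'tcp_to_grasp'] 0.0187
scene 51.570474852073154 251.07782229267315 185.30566337737156 [ 0.84407705  2.47828683 -1.154043  ] [ 0.38642227 -0.07946849  1.62948768] ['img', 'vfov', 'cx', 'cy', 'rvec', 'tvec']
top 44.655821423407566 251.04584743728495 188.50376129109551 [ 2.16689097 -2.11677223  0.16532873] [0.0423928  0.52309731 1.73145463] ['img', 'vfov', 'cx', 'cy', 'rvec', 'tvec']
```

View pics/scene0.png

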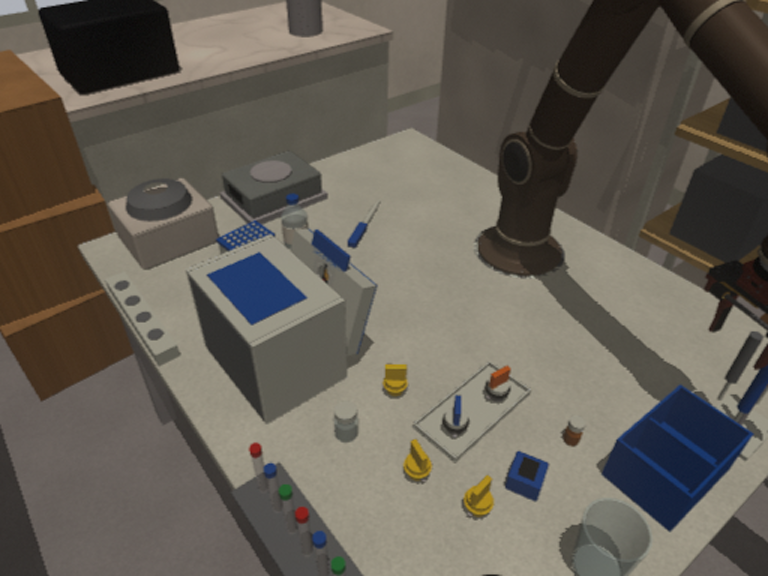

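View pics/top0.png

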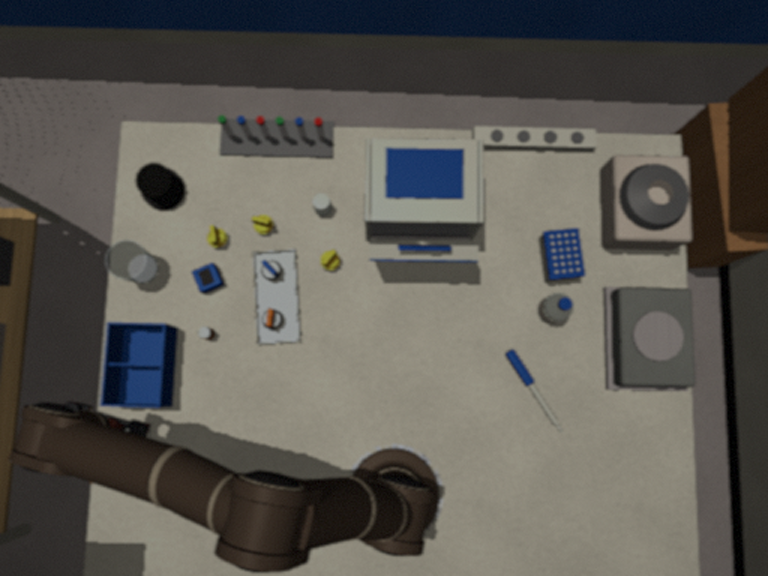

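```bash
cat > h.py <<'E'
import numpy as np,cv2,pickle
def load(f): return pickle.load(open(f,'rb'))
def K(c):
    f=c['img'].shape[0]/2/np.tan(np.radians(c['vfov'])/2)
    return np.array([[f,0,c['cx']],[0,f,c['cy']],[0,0,1]])
def ray(c,uv):
    R=cv2.Rodrigues(np.array(c['rvec'],float))[0];t=np.array(c['tvec'],float)
    d=R.T@np.linalg.inv(K(c))@np.array([uv[0],uv[1],1.]);return -R.T@t,d/np.linalg.norm(d)
def onz(c,uv,z):
    o,d=ray(c,uv);return o+d*(z-o[2])/d[2]
def proj(c,P):
    return cv2.projectPoints(np.array(P,float).reshape(-1,3),np.array(c['rvec'],float),np.array(c['tvec'],float),K(c),None)[0][:,0]
def tri(c1,u1,c2,u2):
    A=[];b=[]
    for c,u in((c1,u1),(c2,u2)):
        o,d=ray(c,u);M=np.eye(3)-np.outer(d,d);A.append(M);b.append(M@o)
    x,r,_,_=np.linalg.lstsq(np.vstack(A),np.hstack(b),rcond=None);return x,np.sqrt(r)
def crop(c,x0,y0,x1,y1,k,name):
    cv2.imwrite(name,cv2.resize(c['img'][y0:y1,x0:x1,::-1],None,fx=k,fy=k,interpolation=cv2.INTER_CUBIC))
E
python3 - <<'E'
from h import *
s=load('scene0.pkl');t=load('top0.pkl')
crop(t,230,80,340,190,7,'pics/tdoor.png')
crop(t,160,155,210,240,7,'pics/ttray.png')
crop(s,120,140,260,280,5,'pics/sdoor.png')
crop(s,270,230,370,310,7,'pics/stray.png')
E
```

```text
(no output)
```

View pics/tdoor.png

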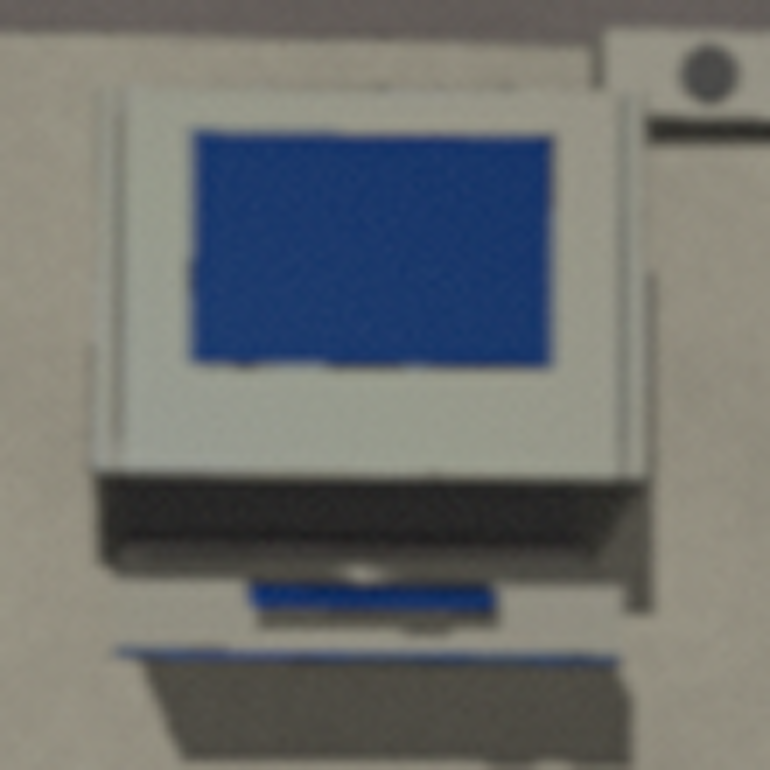

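View pics/ttray.png

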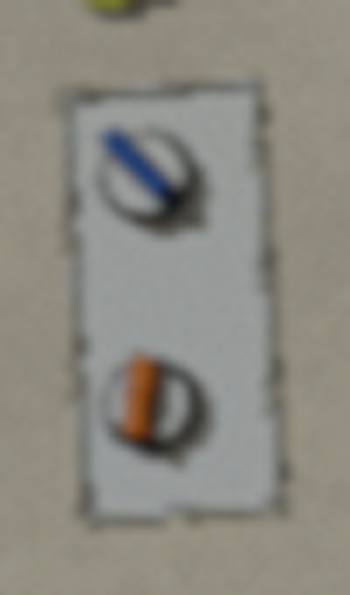

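View pics/sdoor.png

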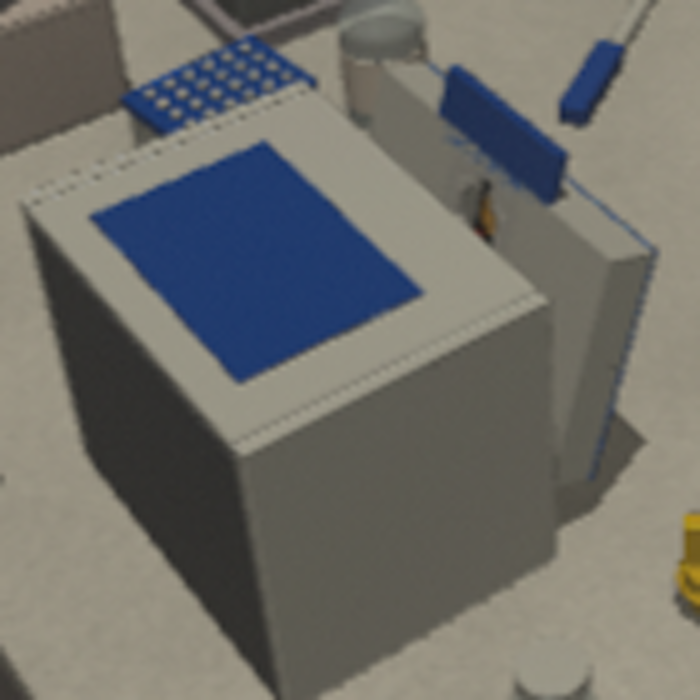

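View pics/stray.png

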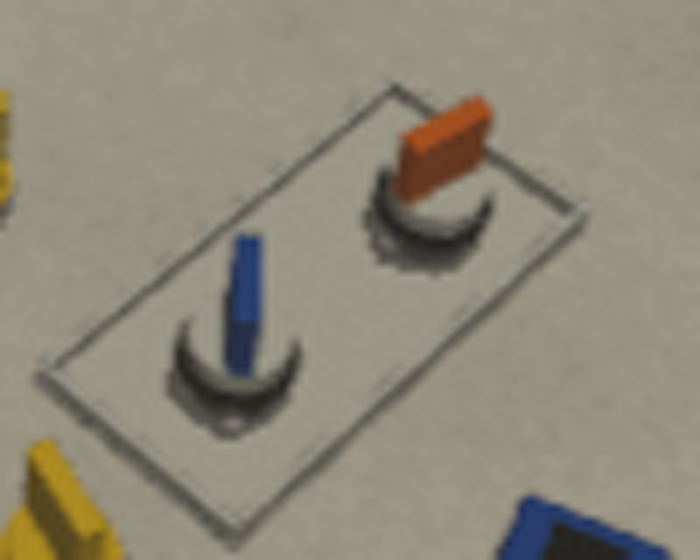

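```bash
cat >> h.py <<'E'
def px(x,y,x0,y0,k): return ((x+.5)/k-.5+x0,(y+.5)/k-.5+y0)
E
python3 - <<'E'
from h import *
s=load('scene0.pkl');t=load('top0.pkl')
T=lambda x,y:px(x,y,230,80,7); S=lambda x,y:px(x,y,120,140,5)
for z in (.225,):
  for p in ((95,475),(648,480),(97,88),(645,97)): print('top',p,onz(t,T(*p),z))
  for p in ((548,302),(237,455),(24,205),(305,85)): print('scene',p,onz(s,S(*p),z))
for n,a,b in (('FL',(95,475),(548,302)),('FRear R?',(97,88),(237,455)),('door outer L',(115,653),(655,250)),('tab in L',(250,585),(567,155)),('tab in R',(495,590),(455,66))):
  print(n,tri(t,T(*a),s,S(*b)))
E
```

```text
top (95, 475) [0.63551437 0.08487985 0.225     ]
top (648, 480) [ 0.63946369 -0.1865843   0.225     ]
top (97, 88) [0.8340067  0.08899926 0.225     ]
top (645, 97) [ 0.83591875 -0.18508876  0.225     ]
scene (548, 302) [0.63818663 0.08860173 0.225     ]
scene (237, 455) [0.83605514 0.08730757 0.225     ]
scene (24, 205) [ 0.83776285 -0.17324201  0.225     ]
scene (305, 85) [ 0.64174008 -0.17841804  0.225     ]
FL (array([0.63617248, 0.08513092, 0.22147475]), array([0.00038096]))
FRear R? (array([0.83515785, 0.0882588 , 0.22487103]), array([0.00180771]))
door outer L (array([0.54986107, 0.07336065, 0.20776525]), array([0.00057686]))
tab in L (array([0.57318975, 0.01129305, 0.2533796 ]), array([0.00565748]))
tab in R (array([ 0.57437538, -0.1069808 ,  0.25220111]), array([0.00438361]))
```

```bash
cat >> h.py <<'E'
def go(target,yaw,base=None):
    """dp, rotz for tool-down target; yaw=world angle of tool x axis (deg)"""
    from cell import arm
    s=arm.sense();p=np.array(s['tool_pos']) ;R=np.array(s['tcp_rot'])
    if base is not None:p=np.array(base)
    c=np.cos(np.radians(yaw));q=np.sin(np.radians(yaw))
    Rt=np.array([[c,q,0],[q,-c,0],[0,0,-1.]])
    rv=cv2.Rodrigues(R.T@Rt)[0][:,0]
    print('t',s['time_s'],'pos',p.round(4),'dp',(R.T@(np.array(target)-p)).round(4),'rot',(rv/np.pi).round(4),'F',np.round(s['ft_force'],1),'op',round(s['opening'],4))
E
python3 - <<'E'
from h import *
s=load('scene0.pkl');t=load('top0.pkl')
T=lambda x,y:px(x,y,160,155,7); S=lambda x,y:px(x,y,270,230,7)
def mask(c,x0,y0,x1,y1):
    im=c['img'];m=np.zeros(im.shape[:2],np.uint8);h=cv2.cvtColor(im,cv2.COLOR_RGB2HSV)[y0:y1,x0:x1]
    m[y0:y1,x0:x1]=cv2.inRange(h,(105,110,50),(130,255,255));return m
m=mask(t,165,165,200,195);ys,xs=np.nonzero(m);r=cv2.minAreaRect(np.c_[xs,ys].astype(np.float32));print(r,len(xs))
B=cv2.boxPoints(r);
for b in B: print(onz(t,b,.08))
print('c',onz(t,r[0],.078))
for p in ((113,135),(172,200)): print('top',onz(t,T(*p),.082))
for p in ((248,237),(247,323)): print('scn',onz(s,S(*p),.082))
# flange/drum centre in top view; orange
print('drum',onz(t,T(150,177),.044),onz(t,T(158,403),.044))
# tray corners
for p in ((68,98),(260,85),(282,510),(90,520)): print('tray',onz(t,T(*p),.016))
go((.592,-.049,.30),180.6)
E
```

```text
((179.25, 178.25), (10.60660171508789, 1.4142134189605713), 45.0) 23
[0.55992219 0.33843789 0.08      ]
[0.5637875 0.3349025 0.08     ]
[0.53617563 0.30574344 0.08      ]
[0.53232904 0.30928    0.08      ]
c [0.54838319 0.32238828 0.078     ]
top [0.56393637 0.3356592  0.082     ]
top [0.52973197 0.30278867 0.082     ]
scn [0.53422594 0.3093658  0.082     ]
scn [0.56449106 0.34043111 0.082     ]
drum [0.54825548 0.32082334 0.044     ] [0.4255824  0.31087879 0.044     ]
tray [0.5961776 0.3724119 0.016    ]
tray [0.60600256 0.26674727 0.016     ]
tray [0.37180148 0.24522939 0.016     ]
tray [0.36396712 0.34889958 0.016     ]
t 0.1 pos [0.1616 0.6033 0.2219] dp [-0.5845 -0.5188 -0.0773] rot [-0.0005 -0.     -0.0866] F [ 0.8  0.2 -1.2] op 0.0879
```

Emit:
apply_moves(plan=[{"dp": [-0.02,-0.018,-0.015],"rot": [0,0,-0.017]},{"dp": [-0.048,-0.043,-0.03],"rot": [0,0,-0.034]},{"dp": [-0.076,-0.068,-0.045],"rot": [0,0,-0.052]},{"dp": [-0.104,-0.093,-0.06],"rot": [0,0,-0.07]},{"dp": [-0.132,-0.118,-0.077],"rot": [0,0,-0.087]}], gripper=1)

```text
time_s: 0.52
tool_pos: [0.2592, 0.4536, 0.2995]
tcp_rot: [[-1.0, -0.015, -0.001], [-0.015, 1.0, -0.001], [0.001, -0.001, -1.0]]
ft_force: [0.5, 0.2, 1.0]
opening: 0.0582
```

```bash
python3 -c "
from h import *
go((.592,-.049,.30),180.6)"
```

```text
t 0.5167 pos [0.2592 0.4536 0.2995] dp [-0.3254 -0.5074  0.    ] rot [-0.0004 -0.0002  0.0013] F [0.5 0.2 1. ] op 0.0582
```

Emit:
apply_moves(plan=[{"dp": [-0.0216,-0.0337,0]},{"dp": [-0.0432,-0.0674,0]},{"dp": [-0.0648,-0.1011,0]},{"dp": [-0.0864,-0.1348,0]},{"dp": [-0.108,-0.1685,0]}])

```text
validation failed for argument at $.pl...
```

Emit:
apply_moves(plan=[{"dp": [-0.0216,-0.0337,0]},{"dp": [-0.0432,-0.0674,0]},{"dp": [-0.0648,-0.1011,0]},{"dp": [-0.0864,-0.1348,0]},{"dp": [-0.108,-0.1685,0]}])

```text
validation failed for argument at $.pl...
```

```bash
python3 -c "
from h import *
go((.595,-.049,.30),180.6)"
```

```text
t 0.5167 pos [0.2592 0.4536 0.2995] dp [-0.3284 -0.5074 -0.    ] rot [-0.0004 -0.0002  0.0013] F [0.5 0.2 1. ] op 0.0582
```

Rot is required in every row.

Emit:
apply_moves(plan=[{"dp": [-0.0216,-0.0337,0],"rot": [0,0,0]},{"dp": [-0.0432,-0.0674,0],"rot": [0,0,0]},{"dp": [-0.0648,-0.1011,0],"rot": [0,0,0]},{"dp": [-0.0864,-0.1348,0],"rot": [0,0,0]},{"dp": [-0.108,-0.1685,0],"rot": [0,0,0]}])

```text
time_s: 0.93
tool_pos: [0.3692, 0.2864, 0.2996]
tcp_rot: [[-1.0, -0.012, -0.0], [-0.012, 1.0, 0.0], [0.0, 0.0, -1.0]]
ft_force: [1.0, -0.3, 0.7]
opening: 0.0243
```

Emit:
apply_moves(plan=[{"dp": [-0.0216,-0.0337,0],"rot": [0,0,0]},{"dp": [-0.0432,-0.0674,0],"rot": [0,0,0]},{"dp": [-0.0648,-0.1011,0],"rot": [0,0,0]},{"dp": [-0.0864,-0.1348,0],"rot": [0,0,0]},{"dp": [-0.108,-0.1685,0],"rot": [0,0,0]}])

```text
time_s: 1.35
tool_pos: [0.4791, 0.1191, 0.2996]
tcp_rot: [[-1.0, -0.012, 0.0], [-0.012, 1.0, 0.0], [-0.0, 0.0, -1.0]]
ft_force: [0.5, 0.6, 1.0]
opening: 0.0007
```

```bash
python3 -c "
from h import *
go((.597,-.049,.30),180.6)"
```

```text
t 1.35 pos [0.4791 0.1191 0.2996] dp [-0.1159 -0.1695 -0.0004] rot [0.     0.     0.0004] F [0.5 0.6 1. ] op 0.0007
```

Emit:
apply_moves(plan=[{"dp": [-0.0232,-0.0339,0],"rot": [0,0,0]},{"dp": [-0.0464,-0.0678,0],"rot": [0,0,0]},{"dp": [-0.0696,-0.1017,0],"rot": [0,0,0]},{"dp": [-0.0928,-0.1356,0],"rot": [0,0,0]},{"dp": [-0.116,-0.1695,0],"rot": [0,0,0]}])

```text
time_s: 1.77
tool_pos: [0.5972, -0.0487, 0.2994]
tcp_rot: [[-1.0, -0.012, -0.0], [-0.012, 1.0, 0.0], [0.0, 0.0, -1.0]]
ft_force: [0.9, 0.8, 1.4]
opening: 0.0003
```

```bash
python3 -c "
from h import *
from cell import arm
go((.597,-.049,.235),180.6)
for n,b in (('scene',(150,130,280,230)),('top',(220,70,350,170))):
  c=arm.capture(n);crop(c,*b,6,'pics/%s1.png'%n)"
```

```text
t 1.7667 pos [ 0.5972 -0.0487  0.2994] dp [ 0.0002 -0.0003  0.0644] rot [ 0.     -0.0001  0.0005] F [0.9 0.8 1.4] op 0.0003
```

View pics/scene1.png

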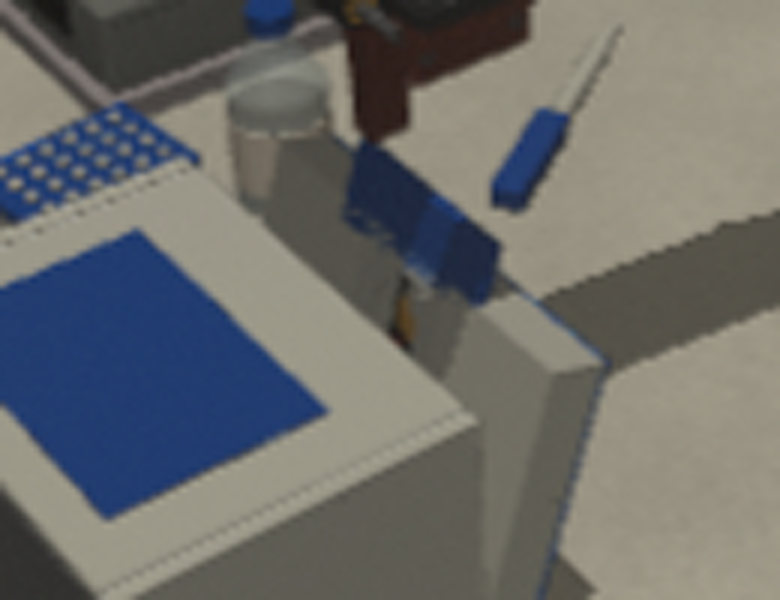

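View pics/top1.png

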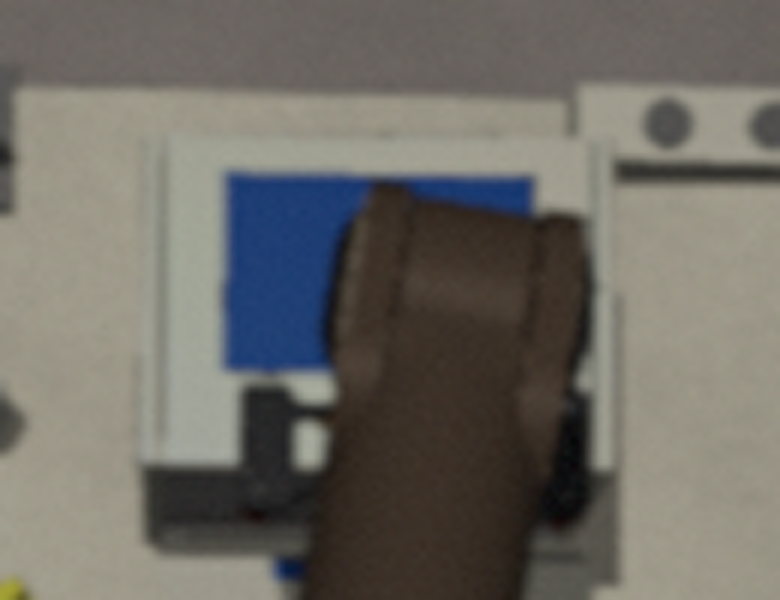

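Emit:
apply_moves(plan=[{"dp": [0,0,0.015],"rot": [0,0,0]},{"dp": [0,0,0.03],"rot": [0,0,0]},{"dp": [0,0,0.045],"rot": [0,0,0]},{"dp": [0,0,0.062],"rot": [0,0,0]},{"dp": [0.004,0,0.062],"rot": [0,0,0]}])

```text
time_s: 2.28
tool_pos: [0.5908, -0.0461, 0.2341]
tcp_rot: [[-1.0, -0.012, -0.005], [-0.012, 1.0, -0.0], [0.005, -0.0, -1.0]]
ft_force: [1.7, -0.0, -1.8]
opening: 0.0003
```

Emit:
apply_moves(plan=[{"dp": [0.005,0,0.002],"rot": [0,0,0]},{"dp": [0.012,0,0.004],"rot": [0,0,0]},{"dp": [0.022,0,0.008],"rot": [0,0,0]},{"dp": [0.03,0,0.012],"rot": [0,0,0]},{"dp": [0.04,0,0.016],"rot": [0,0,0]}])

```text
time_s: 2.7
tool_pos: [0.5526, -0.0474, 0.2226]
tcp_rot: [[-1.0, -0.012, 0.003], [-0.012, 1.0, 0.0], [-0.003, 0.0, -1.0]]
ft_force: [2.8, 0.0, 0.5]
opening: 0.0006
```

```bash
python3 -c "
from h import *
from cell import arm
go((.5219,-.049,.1991),180.6)
for n,b in (('scene',(150,130,280,230)),('top',(220,70,350,170))):
  c=arm.capture(n);crop(c,*b,6,'pics/%s2.png'%n)"
```

```text
t 2.7 pos [ 0.5526 -0.0474  0.2226] dp [ 0.0308 -0.0012  0.0234] rot [0.0001 0.0008 0.0004] F [2.8 0.  0.5] op 0.0006
```

View pics/scene2.png

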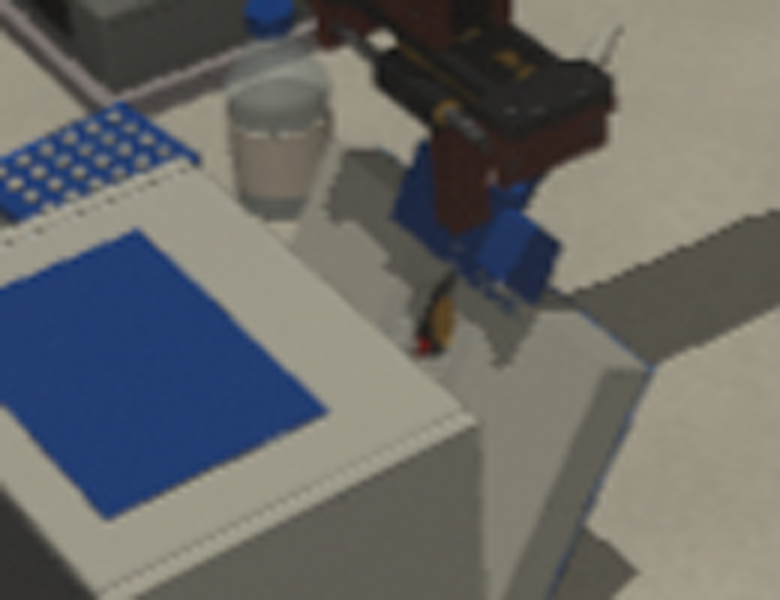

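Emit:
apply_moves(plan=[{"dp": [0.015,0,0.012],"rot": [0,0,0]},{"dp": [0.031,0,0.024],"rot": [0,0,0]},{"dp": [0.045,0,0.037],"rot": [0,0,0]},{"dp": [0.058,0,0.052],"rot": [0,0,0]},{"dp": [0.069,0,0.068],"rot": [0,0,0]}])

```text
time_s: 3.22
tool_pos: [0.4834, -0.0484, 0.1542]
tcp_rot: [[-1.0, -0.012, 0.002], [-0.012, 1.0, 0.001], [-0.002, 0.001, -1.0]]
ft_force: [1.5, 0.8, 1.2]
opening: 0.0003
```

```bash
python3 -c "
from h import *
go((.4553,-.049,.0831),180.6)"
```

```text
t 3.2167 pos [ 0.4834 -0.0484  0.1542] dp [ 0.0283 -0.0003  0.071 ] rot [0.0002 0.0006 0.0003] F [1.5 0.8 1.2] op 0.0003
```

Emit:
apply_moves(plan=[{"dp": [0.01,0,0.016],"rot": [0,0,0]},{"dp": [0.018,0,0.034],"rot": [0,0,0]},{"dp": [0.024,0,0.052],"rot": [0,0,0]},{"dp": [0.028,0,0.071],"rot": [0,0,0]},{"dp": [0.03,0,0.09],"rot": [0,0,0]}])

```text
time_s: 3.63
tool_pos: [0.4534, -0.0487, 0.0636]
tcp_rot: [[-1.0, -0.012, 0.001], [-0.012, 1.0, 0.0], [-0.001, 0.0, -1.0]]
ft_force: [1.1, 0.4, 2.0]
opening: 0.0007
```

Emit:
apply_moves(plan=[{"dp": [0,0,0.004],"rot": [0,0,0]},{"dp": [0,0,0.008],"rot": [0,0,0]},{"dp": [0,0,0.012],"rot": [0,0,0]},{"dp": [0,0,0.015],"rot": [0,0,0]},{"dp": [0,0,0.015],"rot": [0,0,0]}])

```text
time_s: 4.05
tool_pos: [0.4542, -0.0488, 0.0502]
tcp_rot: [[-1.0, -0.011, 0.001], [-0.011, 1.0, 0.001], [-0.001, 0.001, -1.0]]
ft_force: [-6.1, 1.0, 15.2]
opening: 0.0002
```

```bash
python3 -c "
from h import *
from cell import arm
go((.4553,-.049,.05),180.6)
for n,b in (('scene',(150,130,280,230)),('top',(220,90,350,190))):
  c=arm.capture(n);crop(c,*b,6,'pics/%s3.png'%n)"
```

```text
t 4.05 pos [ 0.4542 -0.0488  0.0502] dp [-0.0011 -0.0002  0.0002] rot [0.0003 0.0003 0.0002] F [-6.1  1.  15.2] op 0.0002
```

View pics/scene3.png

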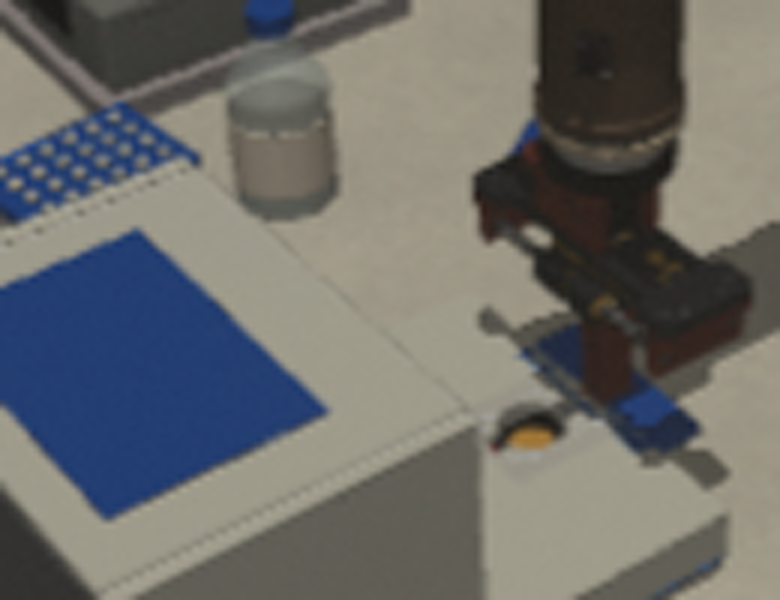

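Emit:
apply_moves(plan=[{"dp": [0,0.0,-0.02],"rot": [0,0,0]},{"dp": [0,0.0,-0.05],"rot": [0,0,0]},{"dp": [0,0.02,-0.08],"rot": [0,0,0]},{"dp": [-0.01,0.05,-0.1],"rot": [0,0,0]},{"dp": [-0.02,0.085,-0.11],"rot": [0,0,0]}], gripper=-1)

```text
time_s: 4.57
tool_pos: [0.4746, 0.0361, 0.1626]
tcp_rot: [[-1.0, -0.007, 0.006], [-0.007, 1.0, 0.001], [-0.006, 0.001, -1.0]]
ft_force: [1.3, 0.7, -0.1]
opening: 0.0304
```

```bash
python3 -c "
from h import *
from cell import arm
print(arm.sense()['joint_positions'].round(3))
go((.548,.25,.16),224.5)"
```

```text
[-0.54   0.227  0.425  2.045 -0.121  0.887  1.529]
t 4.5667 pos [0.4746 0.0361 0.1626] dp [-0.075   0.2134  0.0033] rot [-0.0003  0.0019 -0.2449] F [ 1.3  0.7 -0.1] op 0.0304
```

Emit:
apply_moves(plan=[{"dp": [-0.013,0.038,0.001],"rot": [0,0,-0.035]},{"dp": [-0.026,0.076,0.002],"rot": [0,0,-0.07]},{"dp": [-0.039,0.114,0.003],"rot": [0,0,-0.105]},{"dp": [-0.052,0.152,0.003],"rot": [0,0,-0.14]},{"dp": [-0.065,0.19,0.003],"rot": [0,0,-0.175]}], gripper=-1)

```text
time_s: 4.98
tool_pos: [0.5362, 0.2296, 0.1567]
tcp_rot: [[-0.844, -0.537, 0.002], [-0.537, 0.844, 0.001], [-0.002, 0.0, -1.0]]
ft_force: [0.2, 0.0, 0.3]
opening: 0.0636
```

```bash
python3 -c "
from h import *
from cell import arm
for n in ('scene','top'):
  c=arm.capture(n);pickle.dump(c,open(n+'4.pkl','wb'));
crop(load('scene4.pkl'),190,150,290,250,7,'pics/scene4.png')
crop(load('top4.pkl'),225,100,325,200,7,'pics/top4.png')
go((.548,.321,.12),224.5)"
```

```text
t 5.0833 pos [0.5361 0.2352 0.1561] dp [-0.0564  0.0655  0.0365] rot [ 0.0006  0.0013 -0.0647] F [0.2 0.3 0.7] op 0.0714
```

View pics/scene4.png

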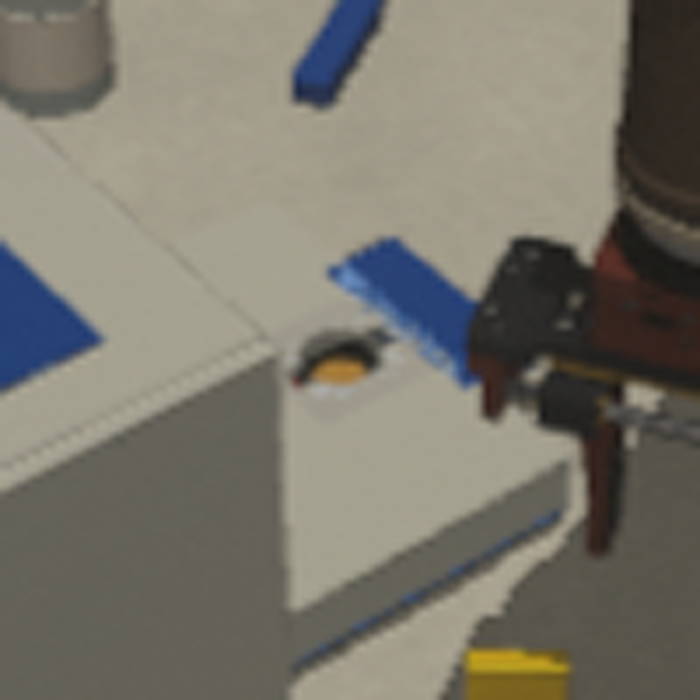

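View pics/top4.png

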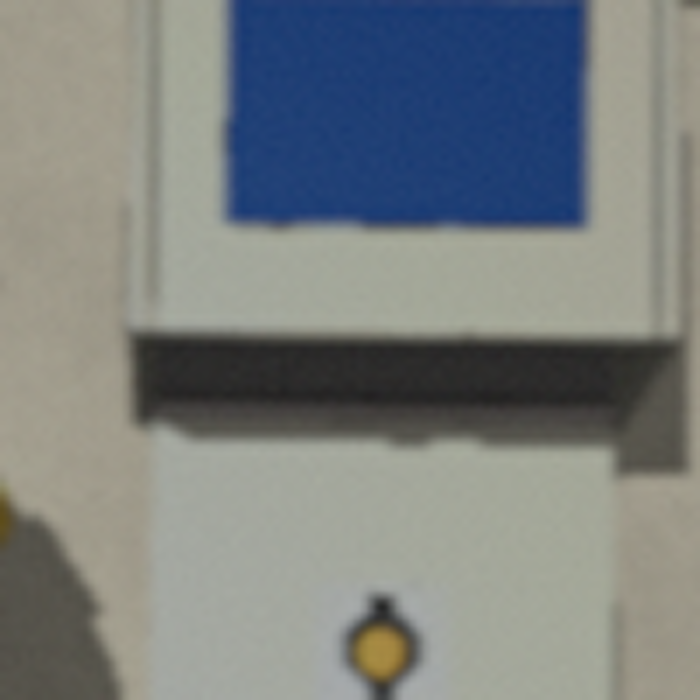

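```bash
python3 -c "
from h import *
t=load('top4.pkl')
crop(t,250,150,310,220,10,'pics/top4b.png')
g=t['img'][170:210,260:300].astype(int)
print(g.sum(2)[10:36,8:32]//3)
T=lambda x,y:px(x,y,225,100,7)
print(onz(t,T(381,650),.05),onz(t,T(150,600),.05),onz(t,T(616,600),.05))
"
```

```text
[[164 163 161 164 163 163 163 164 163 164 163 162 163 162 162 162 163 163
  159 162 163 161 162 163]
 [163 164 162 163 163 162 162 161 162 164 164 163 164 164 162 162 162 162
  162 163 162 161 162 162]
 [162 164 163 163 162 163 163 162 162 163 163 163 163 164 163 162 160 161
  163 162 161 162 161 163]
 [164 163 163 164 164 165 164 163 165 162 162 165 165 165 163 160 159 162
  164 161 164 161 162 162]
 [162 164 164 165 165 165 165 165 163 153 144 145 151 156 162 164 162 163
  165 164 163 164 161 161]
 [164 163 164 166 165 164 167 166 160 134 103  90 103 134 160 166 167 165
  165 165 163 162 162 162]
 [163 164 163 165 164 165 167 168 160 129  79  42  69 119 154 166 167 165
  164 164 164 163 162 162]
 [161 164 164 166 165 167 167 163 150 118  75  47  61 104 140 161 167 165
  164 165 165 162 163 161]
 [164 163 163 166 166 166 161 142 116  80  56  52  58  76 106 139 158 166
  167 165 164 164 162 162]
 [164 165 164 164 167 160 142 112  78  68  74  77  75  66  73 108 144 161
  163 164 165 164 162 161]
 [162 164 166 167 164 150 120  81  74  93 107 109 103  87  72  82 117 149
  162 165 165 16
[... 937 characters left out ...]
 166 167 165 164 159 141 117 101 103 129 149 159 162 162
  162 159 156 154 153 154]
 [146 145 145 150 155 156 155 155 157 154 146 138 128 127 129 133 136 143
  144 136 127 121 120 120]
 [143 138 132 126 126 132 140 150 156 157 156 150 136 125 118 112 113 116
  117 111 101  92  87  90]
 [134 134 128 117 109 112 125 139 146 150 150 141 128 122 117 113 108 104
  108 104  97  85  73  74]
 [114 116 112 107  99  98 108 118 122 124 127 123 115 111 112 108 104 100
  100  99  93  78  73  72]
 [ 91  89  90  85  84  84  86  90  92  93  93  93  91  89  91  88  88  84
   82  81  81  76  72  72]]
[ 0.50797497 -0.05092351  0.05      ] [0.53226692 0.0739223  0.05      ] [ 0.53819742 -0.17720378  0.05      ]
```

View pics/top4b.png

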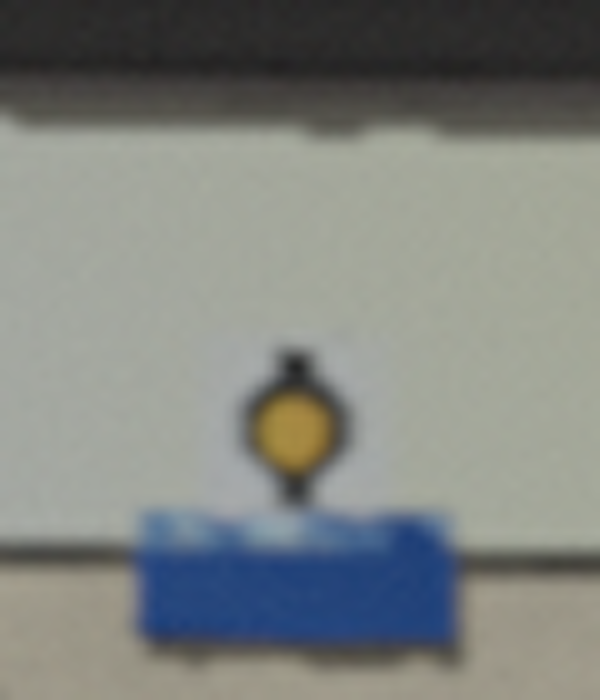

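```bash
python3 -c "
from h import *
t=load('top4.pkl');s=load('scene4.pkl')
T=lambda x,y:px(x,y,250,150,10)
m=onz(t,(279.15,192.5),.05);print('mouth',m)
a=onz(t,T(5,549),.05);b=onz(t,T(590,561),.05);print(a,b,np.degrees(np.arctan2(b[0]-a[0],a[1]-b[1])))
a=onz(t,(279.2,184.5),.05);b=onz(t,(279.2,200.5),.05);print('notch dir',a,b)
S=lambda x,y:px(x,y,190,150,7)
print('scene mouth',onz(s,S(341,361),.05), 'proj', proj(s,[m])[0], 'ana proj',(proj(s,[m])[0]-[190,150]+.5)*7)
# tab corners top (z=.05)
for p in ((138,640),(456,640)): print('tab',onz(t,T(*p),.05))
go((.548,.321,.12),224.5)
crop(s,220,190,260,215,18,'pics/scene4b.png')
"
```

```text
mouth [ 0.50771661 -0.05149183  0.05      ]
[0.45988273 0.05693761 0.05      ] [ 0.46051038 -0.16237021  0.05      ] 0.16397792078100246
notch dir [ 0.5382273  -0.05125265  0.05      ] [ 0.47737554 -0.05210508  0.05      ]
scene mouth [ 0.50811571 -0.04866453  0.05      ] proj [237.8975291  200.66370388] ana proj [338.78270367 358.14592719]
tab [0.42682644 0.00643779 0.05      ]
tab [ 0.42961478 -0.11240915  0.05      ]
t 5.0833 pos [0.5361 0.2352 0.1561] dp [-0.0564  0.0655  0.0365] rot [ 0.0006  0.0013 -0.0647] F [0.2 0.3 0.7] op 0.0714
```

View pics/scene4b.png

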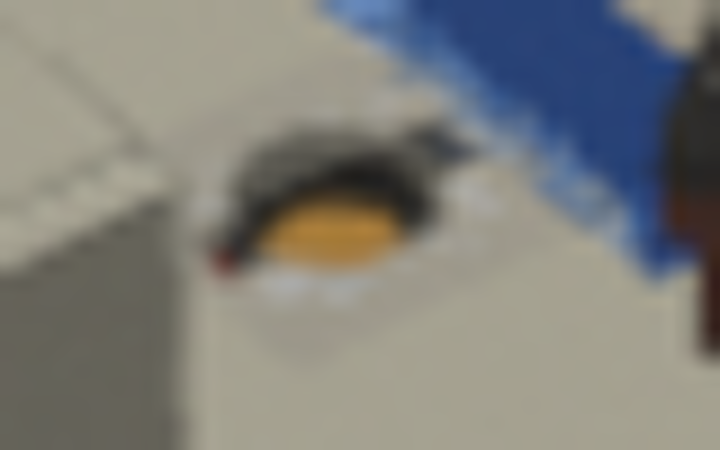

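Emit:
apply_moves(plan=[{"dp": [-0.015,0.018,0.005],"rot": [0,0,-0.022]},{"dp": [-0.03,0.036,0.012],"rot": [0,0,-0.044]},{"dp": [-0.045,0.053,0.02],"rot": [0,0,-0.065]},{"dp": [-0.056,0.066,0.03],"rot": [0,0,-0.065]},{"dp": [-0.056,0.066,0.036],"rot": [0,0.001,-0.065]}])

```text
time_s: 5.5
tool_pos: [0.5471, 0.317, 0.1193]
tcp_rot: [[-0.719, -0.695, -0.002], [-0.695, 0.719, 0.0], [0.002, 0.002, -1.0]]
ft_force: [-0.7, 0.1, 0.2]
opening: 0.0877
```

```bash
python3 -c "
from h import *
from cell import arm
c=arm.capture('scene');crop(c,270,200,370,300,7,'pics/scene5.png')
c=arm.capture('top');crop(c,150,130,230,210,8,'pics/top5.png')
go((.548,.322,.05),224.5)"
```

```text
t 5.6 pos [0.5471 0.3123 0.1188] dp [-0.0077  0.0064  0.0688] rot [ 0.     -0.0016 -0.0036] F [-0.1 -1.  -0.6] op 0.0881
```

View pics/scene5.png

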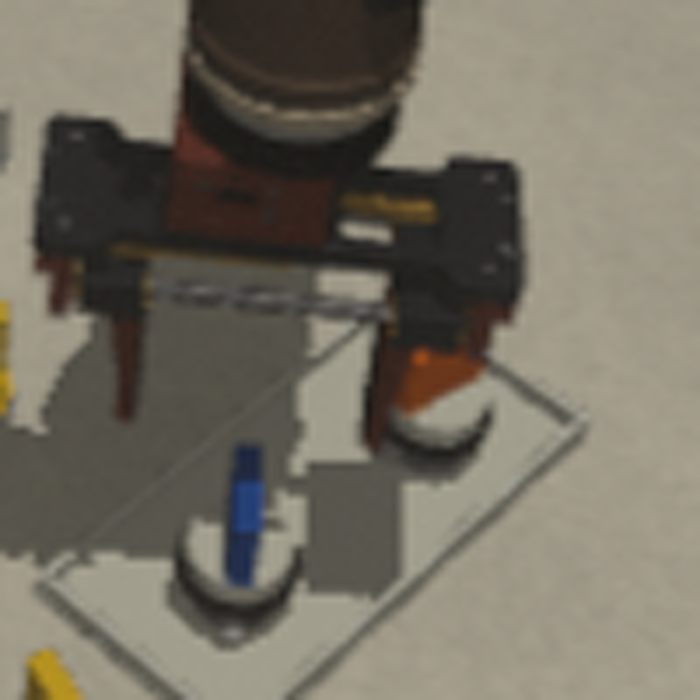

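View pics/top5.png

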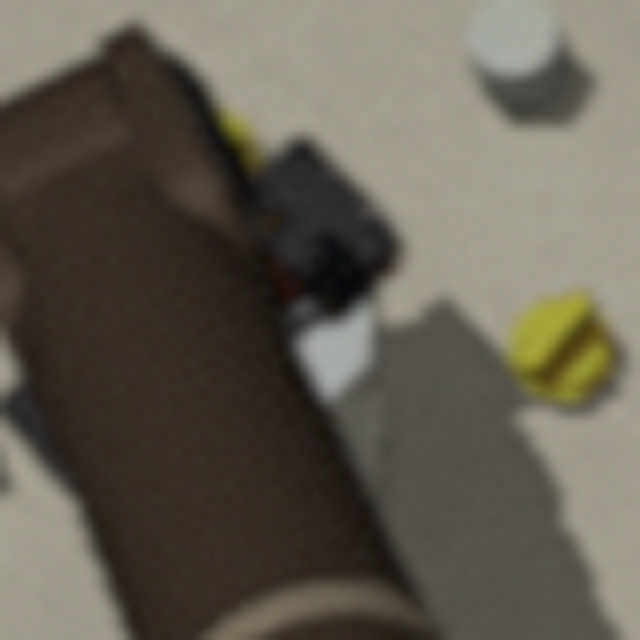

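Emit:
apply_moves(plan=[{"dp": [-0.007,0.006,0.01],"rot": [0,-0.0016,-0.0036]},{"dp": [-0.007,0.006,0.01],"rot": [0,-0.0016,-0.0036]},{"dp": [-0.007,0.006,0.01],"rot": [0,-0.0016,-0.0036]},{"dp": [-0.007,0.006,0.01],"rot": [0,-0.0016,-0.0036]},{"dp": [-0.007,0.006,0.01],"rot": [0,-0.0016,-0.0036]}])

```text
time_s: 6.02
tool_pos: [0.5489, 0.3216, 0.1102]
tcp_rot: [[-0.714, -0.7, 0.002], [-0.7, 0.714, 0.002], [-0.002, 0.0, -1.0]]
ft_force: [0.2, 0.4, 0.6]
opening: 0.0877
```

```bash
python3 -c "
from h import *
go((.548,.322,.05),224.5)"
```

```text
t 6.0167 pos [0.5489 0.3216 0.1102] dp [0.0005 0.0009 0.0602] rot [ 0.      0.0008 -0.0002] F [0.2 0.4 0.6] op 0.0877
```

Emit:
apply_moves(plan=[{"dp": [0,0,0.015],"rot": [0,0,0]},{"dp": [0,0,0.032],"rot": [0,0,0]},{"dp": [0,0,0.048],"rot": [0,0,0]},{"dp": [0,0,0.059],"rot": [0,0,0]},{"dp": [0,0,0.059],"rot": [0,0,0]}])

```text
time_s: 6.43
tool_pos: [0.5474, 0.3212, 0.0486]
tcp_rot: [[-0.713, -0.701, -0.002], [-0.701, 0.713, -0.0], [0.001, 0.001, -1.0]]
ft_force: [-0.4, -0.3, -1.0]
opening: 0.0879
```

Emit:
apply_moves(plan=[{"dp": [0,0,0],"rot": [0,0,0]},{"dp": [0,0,0],"rot": [0,0,0]},{"dp": [0,0,0],"rot": [0,0,0]},{"dp": [0,0,0],"rot": [0,0,0]},{"dp": [0,0,0],"rot": [0,0,0]}], gripper=1)

```text
time_s: 6.85
tool_pos: [0.549, 0.3224, 0.0514]
tcp_rot: [[-0.713, -0.701, 0.002], [-0.701, 0.713, 0.002], [-0.003, 0.0, -1.0]]
ft_force: [-2.0, -0.3, 0.1]
opening: 0.0579
```

Emit:
apply_moves(plan=[{"dp": [0,0,0],"rot": [0,0,0]},{"dp": [0,0,0],"rot": [0,0,0]},{"dp": [0,0,0],"rot": [0,0,0]},{"dp": [0,0,0],"rot": [0,0,0]},{"dp": [0,0,0],"rot": [0,0,0]}], gripper=1)

```text
time_s: 7.27
tool_pos: [0.5486, 0.3222, 0.0506]
tcp_rot: [[-0.713, -0.701, 0.001], [-0.701, 0.713, 0.002], [-0.002, 0.0, -1.0]]
ft_force: [-0.4, 0.0, -0.3]
opening: 0.0245
```

```bash
python3 -c "
from h import *
from cell import arm
go((.548,.322,.05),224.5)
c=arm.capture('scene');crop(c,270,220,370,310,7,'pics/scene6.png')"
```

```text
t 7.2667 pos [0.5486 0.3222 0.0506] dp [0.0005 0.0003 0.0006] rot [0.0001 0.0006 0.0001] F [-0.4  0.  -0.3] op 0.0245
```

View pics/scene6.png

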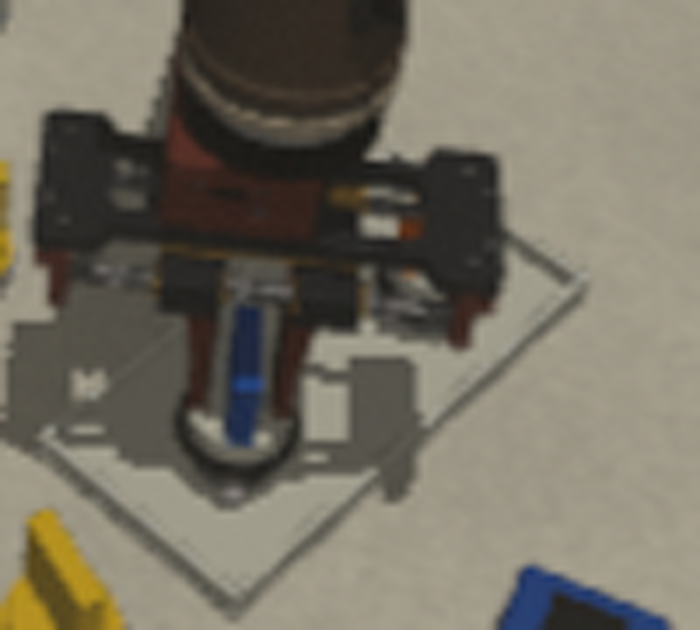

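Emit:
apply_moves(plan=[{"dp": [0,0,0],"rot": [0,0,0]},{"dp": [0,0,0],"rot": [0,0,0]},{"dp": [0,0,0],"rot": [0,0,0]},{"dp": [0,0,0],"rot": [0,0,0]},{"dp": [0,0,0],"rot": [0,0,0]}], gripper=1)

```text
time_s: 7.73
tool_pos: [0.5485, 0.3221, 0.0505]
tcp_rot: [[-0.713, -0.701, 0.001], [-0.701, 0.713, 0.001], [-0.002, 0.0, -1.0]]
ft_force: [0.3, 0.1, -1.4]
opening: 0.0119
```

Emit:
apply_moves(plan=[{"dp": [0,0,-0.01],"rot": [0,0,0]},{"dp": [0,0,-0.025],"rot": [0,0,0]},{"dp": [0,0,-0.045],"rot": [0,0,0]},{"dp": [0,0,-0.065],"rot": [0,0,0]},{"dp": [0,0,-0.09],"rot": [0,0,0]}])

```text
time_s: 8.15
tool_pos: [0.5479, 0.3216, 0.1413]
tcp_rot: [[-0.713, -0.701, -0.0], [-0.701, 0.713, 0.001], [-0.0, 0.001, -1.0]]
ft_force: [0.1, -0.4, -1.8]
opening: 0.0119
```

```bash
python3 -c "
from h import *
from cell import arm
go((.508,-.05,.14),180.5)
c=arm.capture('scene');pickle.dump(c,open('s7.pkl','wb'));crop(c,270,200,370,290,7,'pics/scene7.png')"
```

```text
t 8.15 pos [0.5479 0.3216 0.1413] dp [ 0.2889 -0.237   0.001 ] rot [2.000e-04 0.000e+00 2.445e-01] F [ 0.1 -0.4 -1.8] op 0.0119
```

View pics/scene7.png

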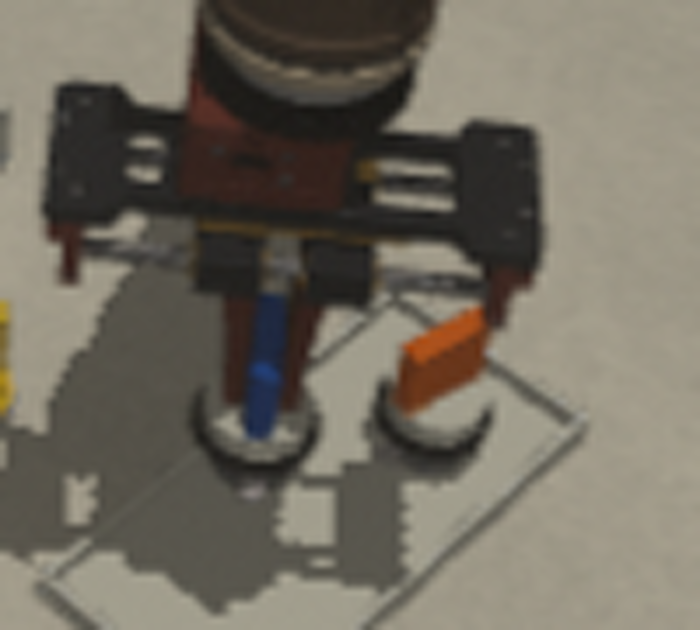

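Emit:
apply_moves(plan=[{"dp": [0.025,-0.02,-0.006],"rot": [0,0,0.024]},{"dp": [0.053,-0.043,-0.012],"rot": [0,0,0.048]},{"dp": [0.082,-0.067,-0.015],"rot": [0,0,0.073]},{"dp": [0.11,-0.09,-0.015],"rot": [0,0,0.098]},{"dp": [0.14,-0.115,-0.015],"rot": [0,0,0.122]}])

```text
time_s: 8.62
tool_pos: [0.529, 0.1408, 0.1562]
tcp_rot: [[-0.925, -0.38, 0.002], [-0.38, 0.925, 0.003], [-0.003, 0.002, -1.0]]
ft_force: [0.7, 0.1, -1.6]
opening: 0.0116
```

```bash
python3 -c "
from h import *
go((.508,-.05,.14),180.5)"
```

```text
t 8.6167 pos [0.529  0.1408 0.1562] dp [ 0.0921 -0.1685  0.0156] rot [0.0007 0.0009 0.1215] F [ 0.7  0.1 -1.6] op 0.0116
```

Emit:
apply_moves(plan=[{"dp": [0.02,-0.036,0],"rot": [0,0,0.03]},{"dp": [0.04,-0.073,0],"rot": [0,0,0.06]},{"dp": [0.06,-0.109,0.005],"rot": [0,0,0.09]},{"dp": [0.08,-0.145,0.01],"rot": [0,0,0.12]},{"dp": [0.092,-0.168,0.016],"rot": [0,0.001,0.122]}])

```text
time_s: 9.03
tool_pos: [0.5078, -0.053, 0.1399]
tcp_rot: [[-1.0, -0.001, -0.0], [-0.001, 1.0, 0.0], [0.0, 0.0, -1.0]]
ft_force: [-0.0, -0.6, -1.7]
opening: 0.0116
```

Emit:
apply_moves(plan=[{"dp": [0,0,0],"rot": [0,0,0]},{"dp": [0,0,0],"rot": [0,0,0]},{"dp": [0,0,0],"rot": [0,0,0]},{"dp": [0,0,0],"rot": [0,0,0]},{"dp": [0,0,0],"rot": [0,0,0]}])

```text
time_s: 9.45
tool_pos: [0.5091, -0.047, 0.1392]
tcp_rot: [[-1.0, -0.013, -0.002], [-0.013, 1.0, 0.002], [0.002, 0.002, -1.0]]
ft_force: [-0.4, -0.1, -2.3]
opening: 0.0117
```

```bash
python3 -c "
from h import *
from cell import arm
go((.508,-.05,.11),180.5)
c=arm.capture('scene');pickle.dump(c,open('s8.pkl','wb'));crop(c,190,140,290,230,7,'pics/scene8.png')
go((.508,-.05,.11),180.5)
c=arm.capture('top');pickle.dump(c,open('t8.pkl','wb'));crop(c,230,150,310,230,8,'pics/top8.png')"
```

```text
t 9.45 pos [ 0.5091 -0.047   0.1392] dp [ 0.0011 -0.003   0.0292] rot [ 0.0005 -0.0005  0.0013] F [-0.4 -0.1 -2.3] op 0.0117
t 9.5 pos [ 0.509  -0.0472  0.1391] dp [ 0.001  -0.0028  0.0291] rot [ 0.0004 -0.0005  0.0013] F [-0.6 -1.2 -1.1] op 0.0116
```

View pics/scene8.png

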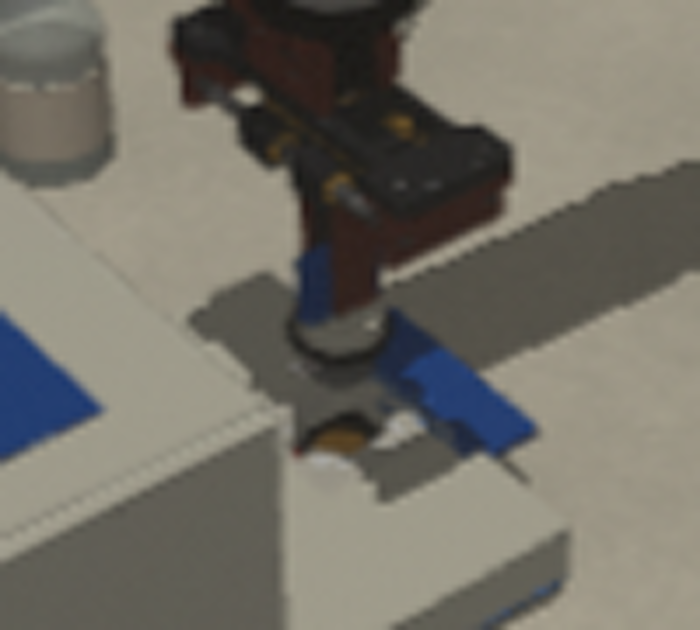

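View pics/top8.png

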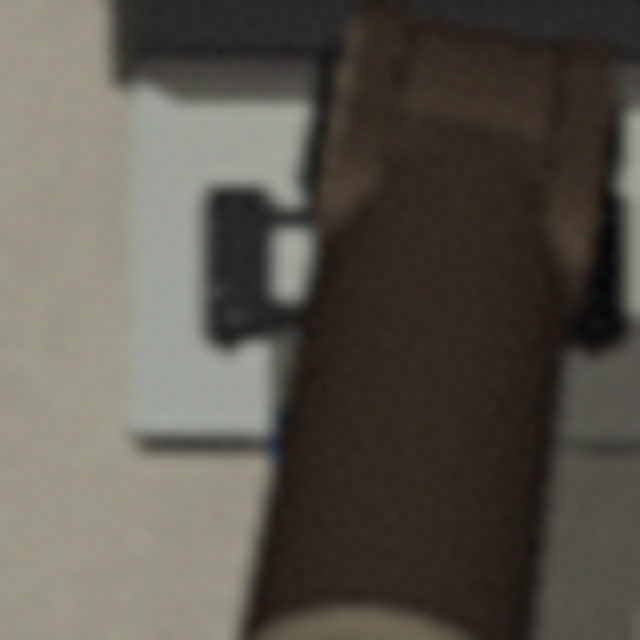

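```bash
cat > ov.py <<'E'
from h import *
def ov(c,ctr,z0,box,k,name,mouth=(.508,-.05)):
    x0,y0,x1,y1=box
    im=cv2.resize(c['img'][y0:y1,x0:x1,::-1],None,fx=k,fy=k,interpolation=cv2.INTER_CUBIC)
    a=np.linspace(0,2*np.pi,60)
    def circ(ct,r,z,col):
        p=proj(c,np.c_[ct[0]+r*np.cos(a),ct[1]+r*np.sin(a),0*a+z]);p=((p-[x0,y0]+.5)*k-.5)
        cv2.polylines(im,[np.round(p).astype(int)],True,col,1)
    circ(ctr,.026,z0+.024,(0,255,0));circ(ctr,.026,z0+.028,(0,255,0));circ(ctr,.022,z0+.04,(255,0,255))
    if mouth is not None: circ(mouth,.02,.05,(0,255,255))
    cv2.imwrite(name,im)
E
python3 - <<'E'
from ov import *
ov(load('s8.pkl'),(.509,-.047),.1392-.0466,(210,160,270,220),12,'pics/ov8.png')
E
```

```text
(no output)
```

View pics/ov8.png

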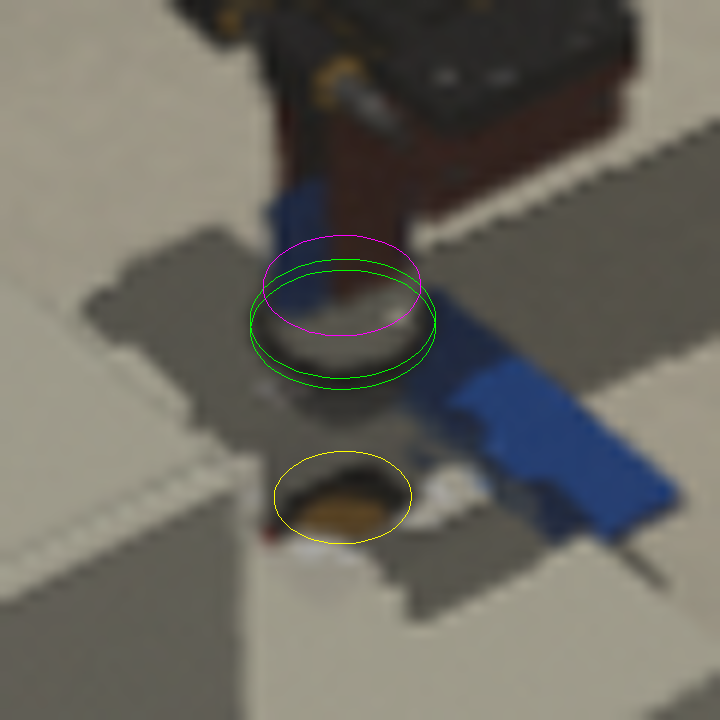

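Run:
```python
from ov import *
ov(load('scene4.pkl'),(.6,-.3),.3,(222,188,255,215),20,'pics/ov4.png',(.508,-.05))
ov(load('top4.pkl'),(.6,-.3),.3,(262,178,297,208),20,'pics/ov4t.png',(.508,-.051))
```

```text
(no output)
```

View pics/ov4.png

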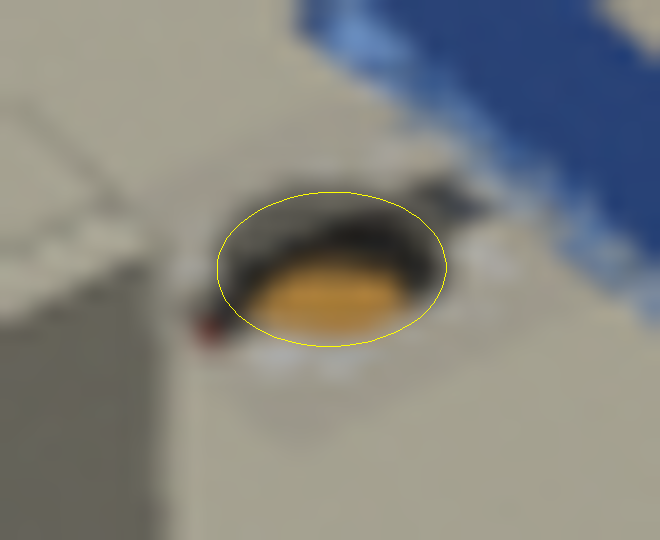

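View pics/ov4t.png

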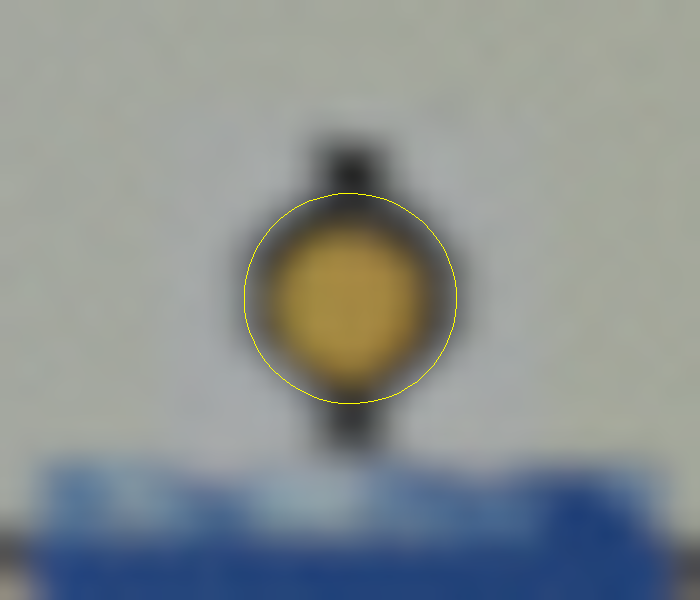

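Emit:
apply_moves(plan=[{"dp": [0.0015,-0.0036,0.01],"rot": [0,0,0.001]},{"dp": [0.0015,-0.0036,0.02],"rot": [0,0,0.001]},{"dp": [0.0015,-0.0036,0.03],"rot": [0,0,0.001]},{"dp": [0.0015,-0.0036,0.038],"rot": [0,0,0.001]},{"dp": [0.0015,-0.0036,0.038],"rot": [0,0,0.001]}])

```text
time_s: 9.97
tool_pos: [0.5058, -0.052, 0.0987]
tcp_rot: [[-1.0, -0.007, -0.006], [-0.007, 1.0, 0.001], [0.006, 0.001, -1.0]]
ft_force: [-1.7, 0.2, -1.1]
opening: 0.0117
```

Emit:
apply_moves(plan=[{"dp": [0,0,0],"rot": [0,0,0]},{"dp": [0,0,0],"rot": [0,0,0]},{"dp": [0,0,0],"rot": [0,0,0]},{"dp": [0,0,0],"rot": [0,0,0]},{"dp": [0,0,0],"rot": [0,0,0]}])

```text
time_s: 10.38
tool_pos: [0.5074, -0.0521, 0.1013]
tcp_rot: [[-1.0, -0.007, -0.001], [-0.007, 1.0, 0.001], [0.001, 0.001, -1.0]]
ft_force: [-0.2, -0.1, -1.2]
opening: 0.0123
```

Run:
```python
from ov import *
from cell import arm
go((.5075,-.051,.09),180.5)
c=arm.capture('scene');p=arm.sense()['tool_pos']
ov(c,p[:2],p[2]-.0466,(215,165,260,215),14,'pics/ov9.png',None)
```

```text
t 10.3833 pos [ 0.5074 -0.0521  0.1013] dp [-0.0001  0.0011  0.0113] rot [ 0.0003 -0.0004 -0.0005] F [-0.2 -0.1 -1.2] op 0.0123
```

View pics/ov9.png

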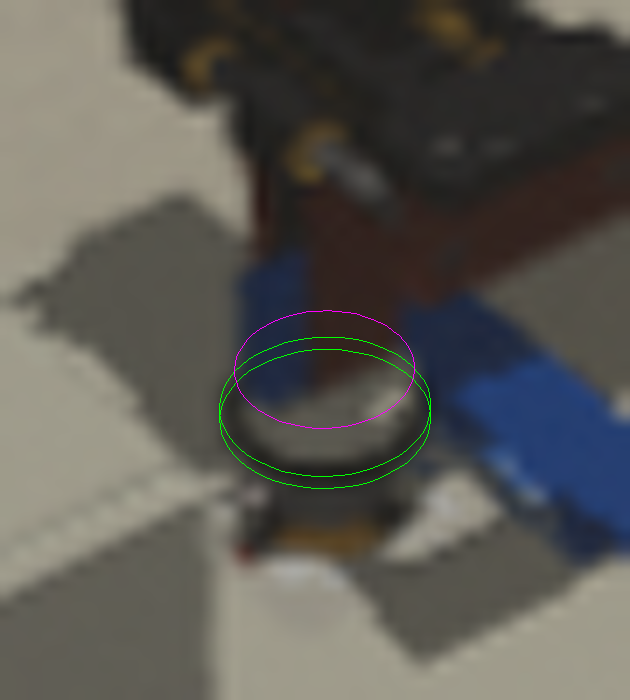

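Emit:
apply_moves(plan=[{"dp": [0,0.0008,0.003],"rot": [0,0,0]},{"dp": [0,0.0008,0.006],"rot": [0,0,0]},{"dp": [0,0.0008,0.009],"rot": [0,0,0]},{"dp": [0,0.0008,0.012],"rot": [0,0,0]},{"dp": [0,0.0008,0.014],"rot": [0,0,0]}])

```text
time_s: 10.85
tool_pos: [0.5069, -0.0513, 0.0864]
tcp_rot: [[-1.0, -0.007, -0.002], [-0.007, 1.0, 0.001], [0.002, 0.001, -1.0]]
ft_force: [0.7, 0.1, -1.8]
opening: 0.0119
```

Run:
```python
from ov import *
from cell import arm
go((.5075,-.051,.0726),180.5)
c=arm.capture('scene');p=arm.sense()['tool_pos']
ov(c,p[:2],p[2]-.0466,(215,165,260,215),14,'pics/ov10.png',None)
```

```text
t 10.85 pos [ 0.5069 -0.0513  0.0864] dp [-0.0006  0.0003  0.0138] rot [ 0.0003 -0.0008 -0.0005] F [ 0.7  0.1 -1.8] op 0.0119
```

View pics/ov10.png

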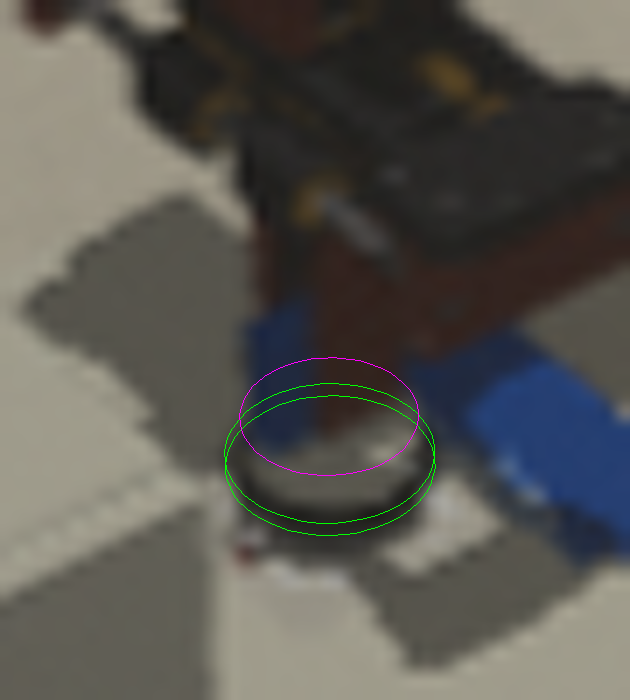

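Emit:
apply_moves(plan=[{"dp": [0,0,0.003],"rot": [0,0,0]},{"dp": [0,0,0.006],"rot": [0,0,0]},{"dp": [0,0,0.009],"rot": [0,0,0]},{"dp": [0,0,0.012],"rot": [0,0,0]},{"dp": [0,0,0.014],"rot": [0,0,0]}])

```text
time_s: 11.32
tool_pos: [0.5073, -0.0514, 0.0729]
tcp_rot: [[-1.0, -0.007, -0.002], [-0.007, 1.0, 0.001], [0.002, 0.001, -1.0]]
ft_force: [-1.2, -0.4, 4.0]
opening: 0.0118
```

Emit:
apply_moves(plan=[{"dp": [0,0,0],"rot": [0,0,0]},{"dp": [0,0,0],"rot": [0,0,0]},{"dp": [0,0,0],"rot": [0,0,0]},{"dp": [0,0,0],"rot": [0,0,0]},{"dp": [0,0,0],"rot": [0,0,0]}])

```text
time_s: 11.73
tool_pos: [0.5073, -0.0514, 0.0732]
tcp_rot: [[-1.0, -0.007, -0.002], [-0.007, 1.0, 0.001], [0.002, 0.001, -1.0]]
ft_force: [-1.3, 0.1, 4.8]
opening: 0.0122
```

Run:
```python
from ov import *
from cell import arm
go((.5075,-.051,.0726),180.5)
c=arm.capture('scene');s=arm.sense();p=s['tool_pos'];print(s['wrist_torque'],s['joint_positions'])
ov(c,p[:2],p[2]-.0466,(215,165,260,215),14,'pics/ov11.png',None)
```

```text
t 11.7333 pos [ 0.5073 -0.0514  0.0732] dp [-0.0002  0.0004  0.0006] rot [ 0.0003 -0.0005 -0.0005] F [-1.3  0.1  4.8] op 0.0122
[-0.07030329  0.23196064 -0.0331456 ] [-0.31230976  0.42804369  0.40344169  2.04001882 -0.25064364  0.72155283
  1.82618259]
```

View pics/ov11.png

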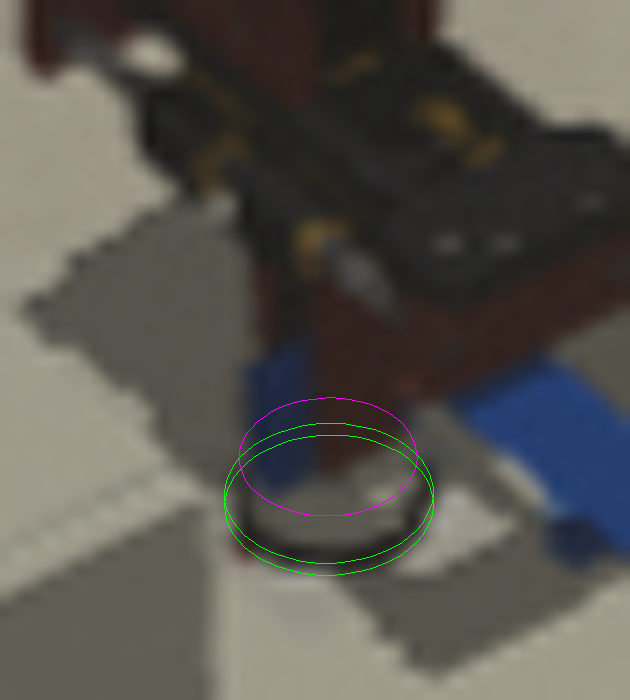

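Emit:
apply_moves(plan=[{"dp": [0,0,0.001],"rot": [0,0,0]},{"dp": [0,0,0.002],"rot": [0,0,0]},{"dp": [0,0,0.002],"rot": [0,0,0]},{"dp": [0,0,0.002],"rot": [0,0,0]},{"dp": [0,0,0.002],"rot": [0,0,0]}])

```text
time_s: 12.2
tool_pos: [0.5073, -0.0513, 0.0723]
tcp_rot: [[-1.0, -0.007, -0.001], [-0.007, 1.0, 0.002], [0.001, 0.002, -1.0]]
ft_force: [-6.5, -0.0, 20.8]
opening: 0.012
```

Emit:
apply_moves(plan=[{"dp": [0,0,-0.0008],"rot": [0,0,0.02]},{"dp": [0,0,-0.0008],"rot": [0,0,0.045]},{"dp": [0,0,-0.0008],"rot": [0,0,0.07]},{"dp": [0,0,-0.0008],"rot": [0,0,0.095]},{"dp": [0,0,-0.0008],"rot": [0,0,0.12]}])

```text
time_s: 12.62
tool_pos: [0.5082, -0.0514, 0.0724]
tcp_rot: [[-0.931, 0.365, 0.0], [0.365, 0.931, 0.001], [-0.0, 0.001, -1.0]]
ft_force: [-0.3, -0.9, 7.8]
opening: 0.0121
```

Run:
```python
from h import *
from cell import arm
go((.5075,-.051,.0726),90.5)
s=arm.sense();print(s['wrist_torque'],s['joint_positions'])
```

```text
t 12.6167 pos [ 0.5082 -0.0514  0.0724] dp [ 0.0008  0.0001 -0.0002] rot [ 3.000e-04 -2.000e-04  3.784e-01] F [-0.3 -0.9  7.8] op 0.0121
[-0.14566714 -0.06951143  0.06167076] [-0.38756148  0.44444868  0.50249096  2.04458372 -0.31832579  0.72683084
  1.51175096]
```

Emit:
apply_moves(plan=[{"dp": [0,0,0],"rot": [0,0,0.025]},{"dp": [0,0,0],"rot": [0,0,0.05]},{"dp": [0,0,0.0003],"rot": [0,0,0.075]},{"dp": [0,0,0.0003],"rot": [0,0,0.1]},{"dp": [0,0,0.0003],"rot": [0,0,0.125]}])

```text
time_s: 13.03
tool_pos: [0.5087, -0.0516, 0.0724]
tcp_rot: [[-0.721, 0.693, 0.001], [0.693, 0.721, 0.001], [-0.0, 0.001, -1.0]]
ft_force: [-0.1, -0.6, 8.8]
opening: 0.0119
```

Emit:
apply_moves(plan=[{"dp": [0,0,0],"rot": [0,0,0.025]},{"dp": [0,0,0],"rot": [0,0,0.05]},{"dp": [0,0,0.0],"rot": [0,0,0.075]},{"dp": [0,0,0.0],"rot": [0,0,0.1]},{"dp": [0,0,0.0],"rot": [0,0,0.125]}])

```text
time_s: 13.45
tool_pos: [0.5084, -0.0521, 0.0724]
tcp_rot: [[-0.4, 0.916, 0.001], [0.916, 0.4, -0.0], [-0.0, 0.001, -1.0]]
ft_force: [-0.4, -1.2, 10.2]
opening: 0.0119
```

Run:
```python
from h import *
from cell import arm
go((.5075,-.051,.0726),94)
s=arm.sense();print(s['wrist_torque'],s['joint_positions'])
c=arm.capture('scene');crop(c,205,155,270,220,11,'pics/s12.png')
```

```text
t 13.45 pos [ 0.5084 -0.0521  0.0724] dp [ 0.0014 -0.0004 -0.0002] rot [2.000e-04 1.000e-04 1.089e-01] F [-0.4 -1.2 10.2] op 0.0119
[-0.70941653  0.19662215  0.10398872] [-0.54026458  0.49315261  0.71385573  2.05334755 -0.46786192  0.75800799
  0.87477039]
```

View pics/s12.png

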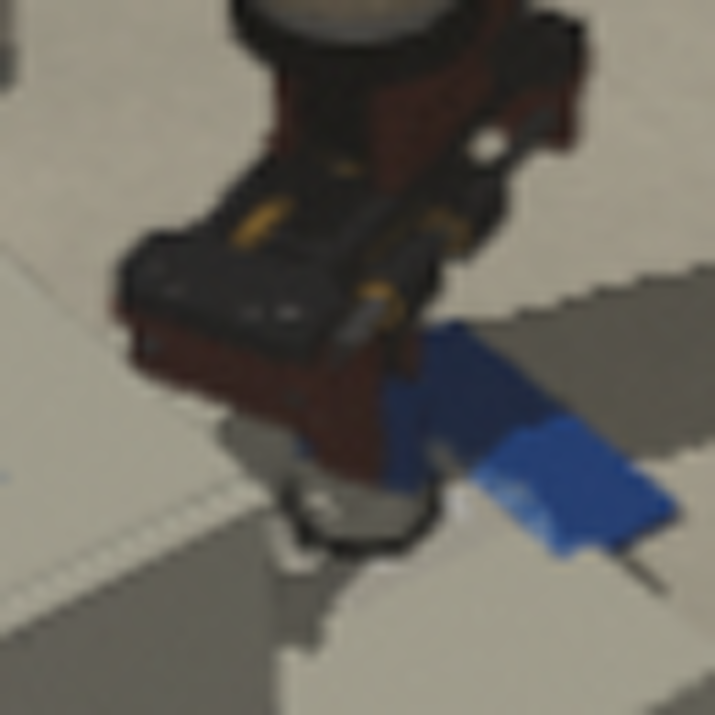

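Emit:
apply_moves(plan=[{"dp": [0,0,0],"rot": [0,0,0.025]},{"dp": [0,0,0],"rot": [0,0,0.05]},{"dp": [0,0,0.0],"rot": [0,0,0.075]},{"dp": [0,0,0.0],"rot": [0,0,0.095]},{"dp": [0,0,0.0],"rot": [0,0,0.105]}])

```text
time_s: 13.92
tool_pos: [0.508, -0.0523, 0.0723]
tcp_rot: [[-0.082, 0.997, -0.0], [0.997, 0.082, -0.0], [-0.0, -0.0, -1.0]]
ft_force: [-3.1, -2.1, 14.6]
opening: 0.0115
```

Emit:
apply_moves(plan=[{"dp": [0,0,0],"rot": [0,0,0]},{"dp": [0,0,0],"rot": [0,0,0]},{"dp": [0,0,0.0],"rot": [0,0,0]},{"dp": [0,0,0.0],"rot": [0,0,0]},{"dp": [0,0,0.0],"rot": [0,0,0]}])

```text
time_s: 14.33
tool_pos: [0.5078, -0.0524, 0.0723]
tcp_rot: [[-0.086, 0.996, -0.0], [0.996, 0.086, -0.0], [-0.0, -0.0, -1.0]]
ft_force: [-2.6, -2.7, 13.4]
opening: 0.012
```

Run:
```python
from ov import *
from cell import arm
go((.5078,-.051,.0726),94)
s=arm.sense();print(s['wrist_torque'],np.abs(s['qd']).max())
c=arm.capture('scene');p=s['tool_pos']
ov(c,p[:2],p[2]-.0466,(210,165,260,215),14,'pics/s13.png',None)
crop(c,100,100,300,260,3.9,'pics/s13b.png')
```

```text
t 14.3333 pos [ 0.5078 -0.0524  0.0723] dp [ 0.0014  0.0001 -0.0003] rot [-0.0001  0.      0.005 ] F [-2.6 -2.7 13.4] op 0.012
[-0.81339583  0.58222776  0.198352  ] 0.0016561256343334298
```

View pics/s13.png

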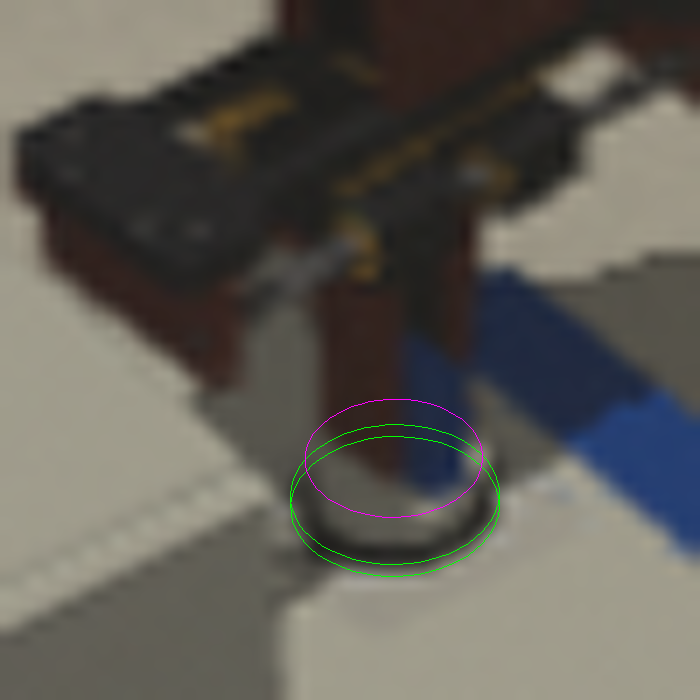

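Run:
```python
from cell import arm
print(arm.job_done()); s=arm.sense();print(s['time_s'],s['tool_pos'],s['ft_force'],s['opening'])
```

```text
the job is handed in; nothing more can be done
None
the job is handed in; nothing more can be done
```

I pulled the door down until it lay flat, then took the blue cartridge from the tray and lowered it into the socket. I pushed it down against the plunger and turned it clockwise by about 1.49 rad, measured at the gripper. I handed the job in at about 14.3 s with the cartridge still gripped and pressed in.

**Last checks before hand-in:**
- **Grip:** the opening held at 12 mm, the width of the bar.
- **Push:** there was about 13 N of upward force on the tool, and earlier it had risen to 21 N when I pressed 2 mm further. I take both as the flange lying on the plate, at TCP height 0.072 m.
- **Turn:** the wrist moment about vertical rose from 0.06 to about 0.2 N m. That fits the ring being at its stop, but I had no direct reading of the ring, plunger or door joints.
- **Position:** the TCP was about 1.5 mm from my estimate of the socket centre.
- **At rest:** joint speeds were close to zero.
- **Door:** the fingers pressed on its tab at 0.050 m height, which matches lying level.

**Disagreements:** the two cameras differed by about 2 to 3 mm on the socket's position, so I aimed between them. In the last picture the cartridge's flange sat about 1 mm off the predicted outline.

The orange cartridge had not moved in the picture taken after the lift, and my route kept clear of the other things. I did not measure any of them again at the end. No verdict was reported at hand-in.

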